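Empty the parts drum into the catch pan

TASK

Empty the two turned shafts out of the small rotary drum into the catch pan. First lift the drilled set-up block out of the pan's way and stand it upright on the surface plate at least 15 cm from the cradle's mouth, then put the pan flat under the drum, in from the cradle's open front and home against the stop bar, its handle pointing out of the front. Only then crank the drum until its port faces straight down, leave it so with the pan in place and both shafts lying in it, and shift none of the other things round the cradle.

Things in the scene. Friction and masses are not known exactly. Their poses are not given: they have to be found in the camera images.
- cradle: Fixed grey cradle; origin on the surface plate under the drum's middle, z up, drum axis along y at z = 150 mm. A-frames at y = -92 and +92 (168 mm free between), feet from x = -57 to +78, stop bar 30 mm high at the back with its face at x = +67. The pan goes in from the open front, -x. Drum: underside 90 mm above the plate, top at 210, x from -60 to +60.
- drum (a joint): Turn of the drum about the cradle's y, rad: 0 port straight up, +pi or -pi straight down, stops at -3.5 and +3.5. A positive turn carries the crank grip from the front (-x) over the top to the back, the port from the top to the back. Friction (0.25 N m, 5 N at the grip) holds it where it is left. The shafts fall out as the port nears the bottom.
- drum_port (a point): Middle of the drum's port, 57 mm from the axis; its z points out of the port. The steel drum is 12-sided, 144 mm long, 120 mm in diameter (104 inside); the port is an opening 112 mm along the axis and about 80 mm wide with a thin lip on each long side.
- crank_grip (a point): Middle of the crank's black grip, a freely spinning sleeve 18 mm in diameter and 74 mm long, parallel to the drum axis and 50 mm from it, outside the A-frame on the cradle's -y side (from y = -115 to -190 mm, this point at -150; crank arm at -103 to -113). A quarter turn from the port: at the front (-x) when the port is up.
- catch_pan: loose aluminium catch pan, open above, 130 (x) by 140 (y) by 40 mm high, walls 3 mm, 0.25 kg. Origin: centre of its underside. A straight black handle reaches out from its -x side to x = -168 mm. At home under the drum its origin lies at the cradle's origin (to 12 mm along x, 20 mm along y) with its x along the cradle's x.
- pan_grip (a point): grip point on the pan's handle: 128 mm in -x from the pan's origin, 31 mm above its underside; the handle is 14 mm wide (along y) and 20 mm high (from 21 to 41 mm).
- setup_block: loose steel set-up block with drilled holes, 26 (x) by 75 (y) by 51 mm high, 0.6 kg, standing in front of the cradle in the pan's way. Origin: centre of its underside.
- cradle_mouth (a point): point on the surface plate in the pan's way in, 150 mm in front (-x) of the cradle's origin. The block must end at least 150 mm from it, measured level, origin to point.
- shaft_1_mid (a point): middle of a plain turned shaft with domed ends and a groove near one end, 87 mm long and 30 mm in diameter, 0.2 kg, loose inside the drum; its z runs along the shaft.
- shaft_2_mid (a point): middle of the second shaft, like the first.
- indicator_box: bystander: small closed card box lying flat, 50 (x) by 70 (y) by 30 mm high; origin: centre of its underside.
- flange_part: bystander: turned flange, 70 mm in diameter, 31 mm high; origin: centre of its underside.
Mind the look-alikes: they are no part of the job. Leave any blue or green look-alike of the setup_block alone.

How it is judged:
By the outcome, as a careful person would: the job done as asked, in the order asked, and still so for the second after the job is handed in, with the robot touching nothing.
It also fails if it takes over 72 s, if anything falls off the work surface, if the arm or the gripper's body presses on something with over 40 N, if the wrist force passes 120 N, or if a joint passes its speed limit or range.

ROBOT

A 6-joint arm with a two-finger parallel gripper is mounted at the origin on a cart in front of the work surface, level with it; the furniture and walls round the work are solid. World frame = base frame: x ahead of the robot, y to its left, z up, the work surface at z = 0. Lengths are in m, angles in rad, forces in N, time in s.
With the tool pointing down it reaches from about 0.275 to 0.725 m from the base axis. Payload 5.6 kg.
Tool frame: the origin (TCP) lies between the finger pads; the fingertips stand 14 mm ahead of it and the grasp point (between the pads) lies 5 mm behind it; z points along the fingers, y is the line along which they close (so a half turn about z gives the same grasp; the last joint's range is limited). The gripper opens to 85 mm and grips with 20 to 120 N. Pads are 22 mm wide; open, the fingers measure 114 mm over their backs; the gripper's body (76 mm by 85 mm) begins 54 mm behind the grasp point. The pads swing forward as they close: fully open they stand 13 mm farther back than shut.
Start: joints at [1.555, 0.255, 0.108, 0, -1.424, -0.285], TCP at [0.163, 0.525, 0.245] pointing down, gripper open.
Joint ranges: [-2.95, 2.95], [-1.21, 1.97], [-1.09, 1.5], [-2.87, 1.71], [-2.94, -0.07], [-3.05, 3.05]. Speed limits (rad/s): [2.57, 2.57, 3.14, 3.14, 3.14, 3.14].

INTERFACE

Orientations are given as a unit quaternion [w, x, y, z].
In Python, from rig import arm, eyes, spotter gives the robot as it stands. The module is installed in compiled form; this text tells all that it offers.
- The arm moves only by the shell command python3 -m pendant 'ROWS' [FORCE]. ROWS is JSON, a list of rows, each a list of 3 entries, a list of its own where there are three numbers: the shift along the tool's x, y, z in cm, then the turn, a rotation vector about the tool's x, y, z in degrees, then the finger opening in cm, from 0 to 8.54. In form: [[[x, y, z], [ax, ay, az], gripper], ...]. A call has 1 to 10 rows; each row shifts and turns the commanded pose from where the row before left it, along the tool's axes as they then stand; what a row does not reach is not made up. A row lasts 1/8 s, in which the tool goes at most 62.5 mm and 10.7 degrees, less where a joint would pass 70% of its speed; a pose out of reach is approached as far as the arm can. A call with a gripper value outside its range is refused whole. The fingers move at their own pace and stop on an object; FORCE is the grip in N (left out, the last holds). Time passes only in rows, so rows that do not move let the fingers close. It gives the time, the measured TCP pose, the force, the opening and the grip force at its end, in the units of the state.
- arm.state(): the state, without advancing time (a new reading comes with each control period).
- eyes.camera(name): name is "scene" or "top" or "wrist"; returns the picture (400x640x3 uint8, red, green, blue); there is no depth.
- eyes.get_calibration(name): a dict with "fx", "fy", "cx", "cy" (pixels), "world_from_camera" (4x4, takes a point from camera to world coordinates); the wrist camera has in their place "T_tool_cam" (4x4, takes a point from camera to tool coordinates, whose origin is the TCP and whose axes are the flange's). Camera axes: x right, y up, looking along -z (the intrinsics and any distortion apply to the point x, -y, -z); pixel columns grow to the right and rows downward; lengths in m; the calibration is good to about 2 mm. The wrist camera is an equidistant fisheye: a pixel r from the principal point sees the ray r / f radians off the axis. A picture is of the moment at which its call begins: read the wrist's pose just before it. get_calibration takes no time and is no camera call.
- arm.hand_in(): hands the job in; it is judged then, once.
Trained networks look in the newest picture that a camera, given by its name, has taken for a name from the list of things; names that differ only in an ending like _2 or _b are one class to them, and where a whole thing is asked for, a point or a joint stands for the part that bears it (a point fixed in the world has none). Each returns a list of dicts, best first, with "confidence" (0 to 1); they miss things now and then, are a little off and sometimes report something else, mostly with a low value. They report only what shows in the picture. A call takes as long as a camera call. They do not tell look-alikes from the thing itself.
- spotter.recognise(camera, target): "box" ([centre column, centre row, width, height] in pixels, round what is visible of it).
- spotter.tip_of(camera, target): "centre" ([column, row] in pixels: a listed point, or the origin of a listed thing).
The state is a dict: "clock": time; "joint_pos": joint angles; "joint_velocities": joint speeds; "effort": joint torques, N m; "tcp_pos": TCP position; "tool_rot": TCP orientation; "force": force on the tool from outside, world axes, zero at the start; "moment": the same for the moment, N m; "gripper_width": opening from 0.0 (shut) to 1.0 (fully open); "finger_force": force on a finger pad.
Only numpy, scipy, OpenCV 4.12 (cv2) and the standard library are available. Lean on these libraries where they do the work, as an engineer would, in place of code of your own. Each camera call takes 0.05 s, during which the arm holds its last target. There are 200 camera calls.

## Working session

There is one attempt and no reset: what is moved stays moved. The work goes in short steps, Python scripts to look and compute and a shell command to move; the robot and the scene stay as the last step left them, time stands still between calls to the robot, and variables do not carry over. Pictures are saved under pics/ and viewed, at most 10 in all, crops included, and the job is handed in when it is done.

```bash
mkdir -p pics
cat > h.py <<'E'
import numpy as np, cv2
from rig import arm, eyes, spotter
from scipy.spatial.transform import Rotation as R
def ray(cam,px,st=None):
    c=eyes.get_calibration(cam); u=(px[0]-c['cx'])/c['fx']; v=(px[1]-c['cy'])/c['fy']
    if cam=='wrist':
        r=np.hypot(u,v); s=np.sin(r)/max(r,1e-9)
        d=np.array([u*s,-v*s,-np.cos(r)])
        q=st['tool_rot']; T=np.eye(4); T[:3,:3]=R.from_quat([q[1],q[2],q[3],q[0]]).as_matrix(); T[:3,3]=st['tcp_pos']
        M=T@np.array(c['T_tool_cam'])
    else:
        d=np.array([u,-v,-1]); M=np.array(c['world_from_camera'])
    return M[:3,3],M[:3,:3]@d
def at(cam,px,z,st=None):
    o,d=ray(cam,px,st); return o+d*(z-o[2])/d[2]
def snap(cam,name=None):
    st=arm.state(); im=eyes.camera(cam)
    if name: cv2.imwrite('pics/'+name,im[:,:,::-1])
    return st,im
def toolrot(st=None):
    q=(st or arm.state())['tool_rot']; return R.from_quat([q[1],q[2],q[3],q[0]])
E
python3 - <<'E'
from h import *
np.set_printoptions(precision=3,suppress=True)
st,a=snap('top'); Z={'pan_grip':.031,'crank_grip':.15,'drum_port':.207,'cradle':0}
print(st['tcp_pos'],toolrot().as_matrix().tolist())
for cam in ['top','scene']:
    st,b=snap(cam,cam+'0.png')
    print(cam,{k:v for k,v in eyes.get_calibration(cam).items()})
    for n in ['cradle','drum_port','crank_grip','catch_pan','pan_grip','setup_block','cradle_mouth','shaft_1_mid','indicator_box','flange_part']:
        for d in spotter.tip_of(cam,n)[:3]:
            print(n,np.round(d['centre']),round(d['confidence'],2),at(cam,d['centre'],Z.get(n,0)))
t=cv2.imread('pics/top0.png');s=cv2.imread('pics/scene0.png')
E
```

```text
[0.163 0.525 0.244] [[0.9550734048082723, -0.2963689489603667, -0.0004873602993453619], [-0.29636934242539004, -0.9550717263258999, -0.001791770969551376], [6.556123658515639e-05, 0.0018557114519672782, -0.9999982760168795]]
top {'fx': 453.24346589990654, 'fy': 453.24346589990654, 'cx': 309.63154672664893, 'cy': 200.40068413526853, 'world_from_camera': array([[ 0.029,  0.991, -0.132,  0.375],
       [-0.999,  0.027, -0.016, -0.011],
       [-0.013,  0.133,  0.991,  1.359],
       [ 0.   ,  0.   ,  0.   ,  1.   ]])}
cradle [315. 183.] 0.96 [ 0.611 -0.004  0.   ]
drum_port [303. 182.] 0.74 [0.577 0.027 0.207]
crank_grip [333. 233.] 0.88 [ 0.452 -0.055  0.15 ]
crank_grip [306. 179.] 0.64 [0.595 0.02  0.15 ]
catch_pan [425. 209.] 0.65 [ 0.541 -0.335  0.   ]
pan_grip [425. 252.] 0.86 [ 0.411 -0.327  0.031]
setup_block [266. 220.] 0.61 [0.495 0.142 0.   ]
setup_block [185. 238.] 0.52 [0.433 0.383 0.   ]
setup_block [332. 230.] 0.18 [ 0.468 -0.056  0.   ]
cradle_mouth [423. 208.] 0.28 [ 0.542 -0.33   0.   ]
shaft_1_mid [307. 179.] 0.5 [0.621 0.02  0.   ]
indicator_box [324. 235.] 0.81 [ 0.4
[... 254 characters left out ...]
 0.253, -0.495, -0.548],
       [-0.021,  0.876,  0.482,  0.678],
       [ 0.   ,  0.   ,  0.   ,  1.   ]])}
cradle [334. 221.] 0.87 [0.591 0.005 0.   ]
drum_port [328. 167.] 0.96 [0.569 0.01  0.207]
drum_port [335. 222.] 0.48 [ 0.319 -0.168  0.207]
crank_grip [325. 210.] 0.72 [ 0.427 -0.067  0.15 ]
catch_pan [428. 263.] 0.7 [ 0.546 -0.337  0.   ]
pan_grip [407. 278.] 0.95 [ 0.422 -0.32   0.031]
setup_block [356. 279.] 0.87 [ 0.38  -0.196  0.   ]
setup_block [219. 215.] 0.81 [0.411 0.367 0.   ]
setup_block [287. 222.] 0.78 [0.505 0.138 0.   ]
shaft_1_mid [301. 199.] 0.64 [0.653 0.189 0.   ]
indicator_box [322. 245.] 0.92 [ 0.458 -0.033  0.   ]
flange_part [298. 205.] 0.46 [0.613 0.17  0.   ]
```

View pics/top0.png

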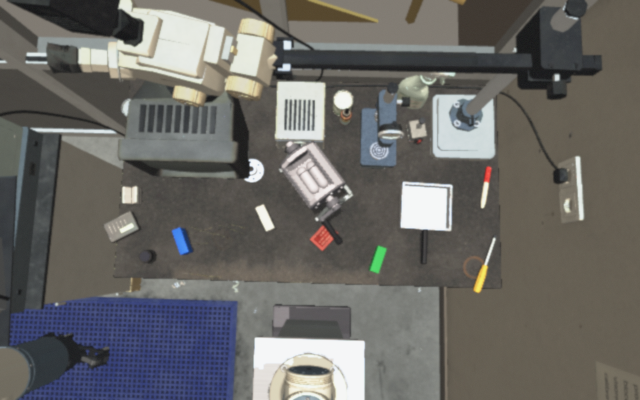

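View pics/scene0.png

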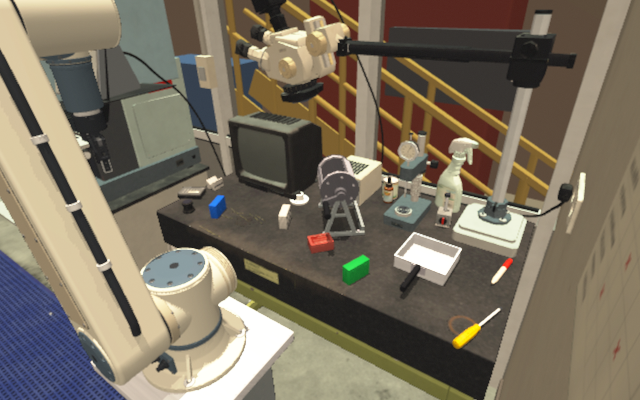

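The top view shows a pale block at (265,218), a blue one at (181,240) and a green one at (378,260). Blue and green are the look-alikes. The pale steel one stands in front of the cradle, on the side away from the pan and about where the cradle mouth should be, so it should be the set-up block. The red item at (322,236) is the indicator box and the flange is at (253,171). I'll confirm with a crop.

Run:
```python
import cv2,numpy as np
a=cv2.imread('pics/top0.png')[130:255,225:370];b=cv2.imread('pics/scene0.png')[145:270,255:400]
f=lambda x:cv2.resize(x,None,fx=2.75,fy=2.75*1.6*0+2.75,interpolation=cv2.INTER_CUBIC)
cv2.imwrite('pics/crop0.png',np.hstack([f(a),f(b)]))
# coarse fit of cradle pose from both cameras
from h import *
from scipy.optimize import least_squares
def proj(cam,p):
    c=eyes.get_calibration(cam);q=np.linalg.inv(c['world_from_camera'])@np.r_[p,1]
    return np.array([c['cx']+c['fx']*q[0]/-q[2],c['cy']+c['fy']*q[1]/q[2]])
obs=[('top',(0,0,0),(315,183)),('top',(0,0,.207),(303,182)),('top',(-.05,-.15,.15),(333,233)),('scene',(0,0,.207),(328,167)),('scene',(-.05,-.15,.15),(325,210)),('scene',(0,0,0),(334,221))]
def f(v):
    c,s=np.cos(v[2]),np.sin(v[2])
    return np.concatenate([proj(k,[v[0]+c*p[0]-s*p[1],v[1]+s*p[0]+c*p[1],p[2]])-px for k,p,px in obs])
r=least_squares(f,[.6,0,-1.03],loss='soft_l1');print(r.x,np.degrees(r.x[2]),r.fun.reshape(-1,2).round(1).tolist())
```

```text
[ 0.58524369  0.01832908 -0.75629016] -43.33223418699202 [[-7.3, 8.0], [3.4, -3.3], [0.3, 1.8], [1.1, -2.3], [0.2, -3.7], [-4.5, -0.2]]
```

View pics/crop0.png

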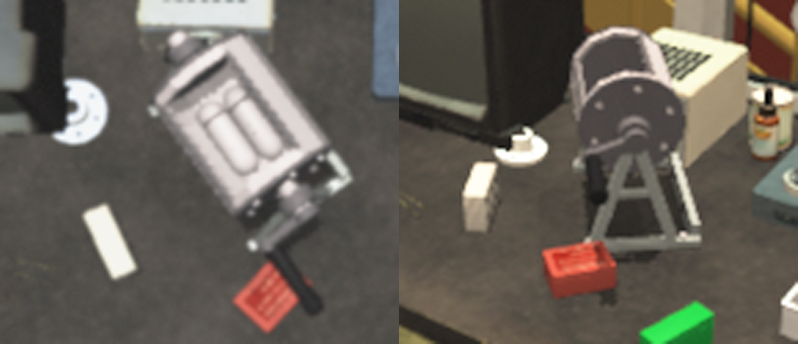

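The crop shows the pale block at about (265,218) in the top image, standing on edge in front of the cradle. The crank's black grip is on the -y side at about (331,231), and the two shafts are visible through the upward port. I'll go above the block.

```bash
python3 -m pendant '[[[4.84,2.98,0],[0,0,0],8.5],[[4.84,2.98,0],[0,0,0],8.5],[[4.84,2.98,0],[0,0,0],8.5],[[4.84,2.98,0],[0,0,0],8.5],[[4.84,2.98,0],[0,0,0],8.5],[[4.84,2.98,0],[0,0,0],8.5],[[4.84,2.98,0],[0,0,0],8.5],[[4.84,2.98,0],[0,0,0],8.5],[[4.84,2.98,0],[0,0,0],8.5]]' 60
python3 -m pendant '[[[0,0,0],[0,0,-8.8],8.5],[[0,0,0],[0,0,-8.8],8.5],[[0,0,0],[0,0,-8.8],8.5],[[0,0,0],[0,0,-8.8],8.5],[[0,0,0],[0,0,-8.8],8.5],[[0,0,0],[0,0,0],8.5]]'
python3 - <<'E'
from h import *
np.set_printoptions(precision=3,suppress=True)
st,a=snap('wrist','w0.png'); Z={'pan_grip':.031,'crank_grip':.15,'drum_port':.207}
print(st['tcp_pos'],toolrot(st).as_matrix()[:,1]); print(eyes.get_calibration('wrist'))
for n in ['cradle','drum_port','crank_grip','setup_block','flange_part','indicator_box','cradle_mouth']:
  for d in spotter.tip_of('wrist',n)[:2]: print(n,np.round(d['centre']),round(d['confidence'],2),at('wrist',d['centre'],Z.get(n,0),st))
E
```

```text
clock: 2.28
tcp_pos: [0.5006, 0.1385, 0.2455]
tool_rot: [-0.0, 0.989, -0.15, 0.0]
force: [0.4, 0.5, -0.2]
gripper_width: 0.994
finger_force: 0.0
clock: 3.02
tcp_pos: [0.4995, 0.1401, 0.2453]
tool_rot: [-0.0, 0.973, 0.231, 0.0]
force: [0.6, 0.5, -0.7]
gripper_width: 0.995
finger_force: 0.0
[0.499 0.14  0.245] [ 0.449 -0.893 -0.   ]
{'fx': 309.70691628693146, 'fy': 309.70691628693146, 'cx': 323.75108602111936, 'cy': 199.42693249555145, 'T_tool_cam': array([[ 0.002,  0.956,  0.294,  0.075],
       [ 1.   , -0.002, -0.   , -0.   ],
       [ 0.   ,  0.294, -0.956, -0.127],
       [ 0.   ,  0.   ,  0.   ,  1.   ]])}
cradle [456. 146.] 0.6 [0.604 0.003 0.   ]
drum_port [541. 191.] 0.68 [0.591 0.024 0.207]
setup_block [141. 147.] 0.95 [0.418 0.378 0.   ]
setup_block [320. 172.] 0.69 [0.494 0.143 0.   ]
flange_part [341.  49.] 0.95 [0.639 0.188 0.   ]
flange_part [539. 334.] 0.56 [ 0.406 -0.385  0.   ]
indicator_box [419. 255.] 0.88 [ 0.452 -0.032 -0.   ]
indicator_box [563. 271.] 0.53 [ 0.538 -0.321  0.   ]
```

View pics/w0.png

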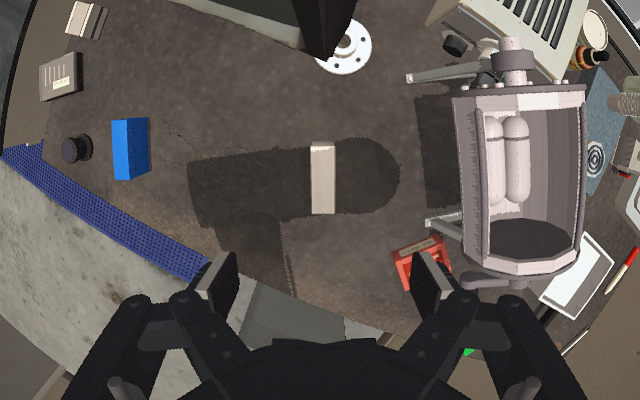

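The wrist view shows the block's top face at about (311–335, 143–213), nearly lined up with the fingers. The cradle's front feet ends are at (408,79) and (427,222). Blue block, red box and flange are where expected.

Run:
```python
from h import *
np.set_printoptions(precision=3,suppress=True)
st=arm.state()
C=np.array([at('wrist',p,.051,st)[:2] for p in [(311,143),(335,143),(334,213),(312,213)]]);print(C,C.mean(0))
d=(C[0]+C[1]-C[2]-C[3])/2;print('len',np.linalg.norm(d),'y ang',np.degrees(np.arctan2(d[1],d[0])))
F=np.array([at('wrist',p,.008,st)[:2] for p in [(408,79),(427,222)]]);d=F[0]-F[1];a=np.arctan2(d[1],d[0])-np.pi/2
m=F.mean(0);x=np.array([np.cos(a),np.sin(a)]);print('feet',F,np.linalg.norm(d),'yaw',np.degrees(a),'origin',m+.057*x)
M=toolrot(st).as_matrix();v=np.r_[C.mean(0),0]-np.r_[st['tcp_pos'][:2],0];print('tool delta cm',M.T@v*100)
```

```text
[[0.527 0.169]
 [0.538 0.147]
 [0.469 0.112]
 [0.458 0.134]] [0.498 0.141]
len 0.07699150627565517 y ang 26.78001710978706
feet [[ 0.644  0.102]
 [ 0.5   -0.011]] 0.18313325178006934 yaw -51.84776160696867 origin [0.607 0.001]
tool delta cm [-0.107 -0.114  0.   ]
```

```bash
python3 -m pendant '[[[-0.1,-0.1,5.4],[0,0,0],8.5],[[0,0,5.4],[0,0,0],8.5],[[0,0,5.4],[0,0,0],8.5],[[0,0,4.6],[0,0,0],8.5],[[0,0,1],[0,0,0],8.5],[[0,0,0],[0,0,0],1.5],[[0,0,0],[0,0,0],1.5],[[0,0,0],[0,0,0],1.5],[[0,0,0],[0,0,0],1.5],[[0,0,0],[0,0,0],1.5]]' 60
```

```text
clock: 4.68
tcp_pos: [0.4991, 0.1412, 0.0288]
tool_rot: [-0.0, 0.973, 0.232, 0.001]
force: [-1.2, 0.3, 6.6]
gripper_width: 0.292
finger_force: 60.0
```

```bash
python3 -m pendant '[[[0,0,-2],[0,0,0],1.5],[[0,0,-3],[0,0,0],1.5],[[-3.2,0.1,0],[0,0,0],1.5],[[-4,0.1,0],[0,0,0],1.5],[[-4,0.1,0],[0,0,0],1.5],[[-4,0.1,0],[0,0,0],1.5],[[-4,0.1,0],[0,0,0],1.5],[[0,0,0],[0,0,0],1.5],[[0,0,2.5],[0,0,0],1.5],[[0,0,1.7],[0,0,0],1.5]]'
python3 -m pendant '[[[0,0,0.4],[0,0,0],1.5],[[0,0,0.3],[0,0,0],1.5],[[0,0,0],[0,0,0],1.5]]'
```

```text
clock: 5.92
tcp_pos: [0.3286, 0.0495, 0.0344]
tool_rot: [-0.0, 0.973, 0.231, -0.0]
force: [-0.2, 0.4, -6.8]
gripper_width: 0.292
finger_force: 59.9
clock: 6.3
tcp_pos: [0.3296, 0.05, 0.0289]
tool_rot: [-0.0, 0.973, 0.232, 0.001]
force: [0.2, 0.2, -5.9]
gripper_width: 0.289
finger_force: 60.2
```

```bash
python3 -m pendant '[[[0,0,0],[0,0,0],5],[[0,0,0],[0,0,0],8.5],[[0,0,0],[0,0,0],8.5],[[0,0,-4],[0,0,0],8.5],[[0,0,-6],[0,0,0],8.5],[[0,0,-6],[0,0,0],8.5],[[0,0,-5],[0,0,0],8.5],[[-1.1,5,0],[0,0,0],8.5],[[-1.1,5,0],[0,0,0],8.5],[[-1.1,5,0],[0,0,0],8.5]]'
python3 -m pendant '[[[-1.1,5,0],[0,0,0],8.5],[[-1.1,5,0],[0,0,0],8.5],[[-1.1,5,0],[0,0,0],8.5],[[-1.1,5,0],[0,0,0],8.5],[[0,0,0],[0,0,9],8.5],[[0,0,0],[0,0,9],8.5],[[0,0,0],[0,0,9],8.5],[[0,0,0],[0,0,0],8.5]]'
python3 - <<'E'
from h import *
np.set_printoptions(precision=3,suppress=True)
st,a=snap('wrist','w1.png'); Z={'pan_grip':.031,'crank_grip':.15,'drum_port':.207}
print(st['tcp_pos'],toolrot(st).as_matrix()[:,1],st['joint_pos']);
for n in ['cradle','crank_grip','setup_block','pan_grip','catch_pan','indicator_box']:
  for d in spotter.tip_of('wrist',n)[:2]: print(n,np.round(d['centre']),round(d['confidence'],2),at('wrist',d['centre'],Z.get(n,0),st))
E
```

```text
clock: 7.55
tcp_pos: [0.3674, -0.1006, 0.2387]
tool_rot: [0.0, 0.973, 0.232, 0.001]
force: [1.5, 0.6, 0.5]
gripper_width: 0.994
finger_force: 0.0
clock: 8.55
tcp_pos: [0.4178, -0.2976, 0.2382]
tool_rot: [-0.0, 1.0, -0.001, -0.0]
force: [0.0, -0.8, -0.7]
gripper_width: 0.996
finger_force: 0.0
[ 0.418 -0.298  0.238] [-0.003 -1.    -0.   ] [-0.313  0.184 -0.001  0.    -1.386  1.881]
cradle [108.  46.] 0.65 [0.601 0.001 0.   ]
crank_grip [ 70. 165.] 0.57 [ 0.46  -0.065  0.15 ]
pan_grip [350. 175.] 0.95 [ 0.418 -0.327  0.031]
catch_pan [348.  66.] 0.75 [ 0.541 -0.326  0.   ]
indicator_box [129. 148.] 0.83 [ 0.453 -0.032  0.   ]
```

View pics/w1.png

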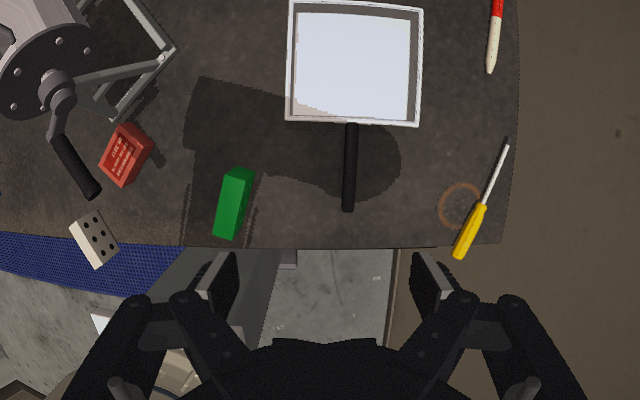

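The set-up block stands upright at (95,240), with its drilled holes on show. The pan's handle runs (351,124)–(348,211), the crank grip (55,140)–(95,195), and the green block is left of the handle at (234,203).

Run:
```python
from h import *
np.set_printoptions(precision=3,suppress=True)
st=arm.state()
g=lambda p,z:at('wrist',p,z,st)[:2]
a,b=g((351,124),.041),g((348,211),.041);d=a-b;print('handle',a,b,np.linalg.norm(d),np.degrees(np.arctan2(d[1],d[0])))
c,e=g((286,120),.04),g((419,126),.04);d=c-e;print('rim',c,e,np.linalg.norm(d),np.degrees(np.arctan2(-d[0],d[1])))
for z in (.13,.15):
    a,b=g((55,140),z),g((95,195),z);d=a-b;print('crank',a,b,np.linalg.norm(d),np.degrees(np.arctan2(d[1],d[0]))-90)
```

```text
handle [ 0.475 -0.326] [ 0.379 -0.324] 0.09562207012056088 -0.9331927860126765
rim [ 0.479 -0.258] [ 0.475 -0.4  ] 0.14192729815472602 -1.785794744690872
crank [ 0.484 -0.024] [ 0.425 -0.074] 0.077666325064455 -49.31398401229048
crank [ 0.485 -0.047] [ 0.431 -0.093] 0.07106705355298001 -49.31398401229047
```

```bash
python3 -m pendant '[[[0.1,2.7,0],[0,0,1.4],4.5],[[0,0,4],[0,0,0],4.5],[[0,0,5.4],[0,0,0],4.5],[[0,0,5.4],[0,0,0],4.5],[[0,0,4.4],[0,0,0],4.5],[[0,0,2],[0,0,0],4.5],[[0,0,0],[0,0,0],0.5],[[0,0,0],[0,0,0],0.5],[[0,0,0],[0,0,0],0.5],[[0,0,0],[0,0,0],0.5]]' 110
python3 -m pendant '[[[0,0,0],[0,0,0],0.5],[[0,0,-1],[0,0,0],0.5],[[0,0,-3],[0,0,0],0.5],[[0,0,-4],[0,0,0],0.5],[[0,0,0],[0,0,0],0.5]]'
python3 - <<'E'
from h import *
st,a=snap('wrist','w2.png'); print(st['moment'],st['joint_pos'])
E
```

```text
clock: 10.15
tcp_pos: [0.4195, -0.3248, 0.0273]
tool_rot: [0.0, 1.0, -0.014, 0.001]
force: [1.6, 1.3, 1.0]
gripper_width: 0.144
finger_force: 107.6
clock: 10.78
tcp_pos: [0.4204, -0.3256, 0.1098]
tool_rot: [0.002, 1.0, -0.014, 0.003]
force: [-0.4, -0.6, -2.1]
gripper_width: 0.146
finger_force: 107.4
[-0.0287071   0.18966744  0.07232543] [-3.63741762e-01  2.97520493e-01 -1.91471651e-01  1.08021594e-03
 -1.07548233e+00  1.90587916e+00]
```

View pics/w2.png

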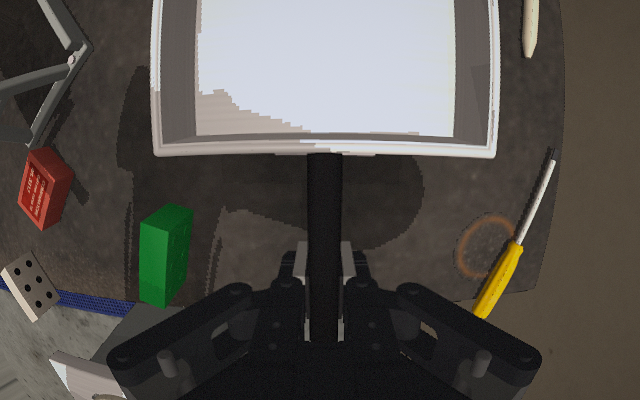

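The pan is held level by its handle and the green block is untouched. I'll lift it clear of the drum, turn it, and carry it over to the cradle's front.

```bash
python3 -m pendant '[[[0,0,-4],[0,0,0],0.5],[[0,0,-5],[0,0,0],0.5],[[0,0,-5],[0,0,0],0.5],[[0,0,-4.5],[0,0,0],0.5],[[0,0,0],[0,0,8],0.5],[[0,0,0],[0,0,8.5],0.5],[[0,0,0],[0,0,8.5],0.5],[[0,0,0],[0,0,8.5],0.5],[[0,0,0],[0,0,8.5],0.5],[[0,0,0],[0,0,8.5],0.5]]'
python3 -m pendant '[[[-2.5,-2,0],[0,0,0],0.5],[[-4,-3.15,0],[0,0,0],0.5],[[-4,-3.15,0],[0,0,0],0.5],[[-4,-3.15,0],[0,0,0],0.5],[[-4,-3.15,0],[0,0,0],0.5],[[-4,-3.15,0],[0,0,0],0.5],[[-4,-3.15,0],[0,0,0],0.5],[[-4,-3.15,0],[0,0,0],0.5],[[-4,-3.15,0],[0,0,0],0.5],[[-4,-3.15,0],[0,0,0],0.5]]'
python3 -m pendant '[[[-3.5,-2.5,0],[0,0,0],0.5],[[-2,-1.9,0],[0,0,0],0.5],[[0,0,0],[0,0,0],0.5]]'
python3 - <<'E'
from h import *
st,a=snap('wrist','w3.png'); print(st['moment'],st['joint_pos'],toolrot(st).as_matrix()[:,0])
E
```

```text
clock: 12.08
tcp_pos: [0.4182, -0.324, 0.2894]
tool_rot: [-0.0, 0.897, -0.442, -0.002]
force: [-0.6, -0.3, -1.7]
gripper_width: 0.14
finger_force: 107.6
clock: 13.32
tcp_pos: [0.421, 0.1673, 0.29]
tool_rot: [0.001, 0.898, -0.439, -0.001]
force: [1.0, 0.7, -1.8]
gripper_width: 0.147
finger_force: 107.7
clock: 13.7
tcp_pos: [0.4227, 0.2373, 0.2898]
tool_rot: [0.001, 0.899, -0.439, -0.001]
force: [-0.3, -0.8, -1.7]
gripper_width: 0.142
finger_force: 107.7
[0.10803108 0.17657994 0.01396016] [ 8.35091962e-01  1.17010627e-01  4.86546365e-02 -7.29928742e-04
 -1.50531282e+00 -1.72483362e-01] [ 6.15136778e-01 -7.88420379e-01 -2.24413360e-04]
```

View pics/w3.png

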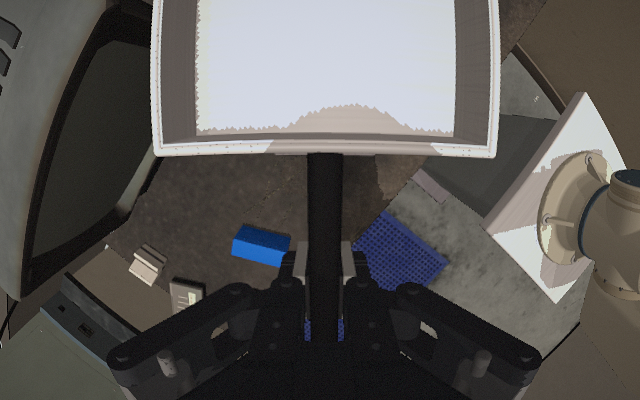

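The pan is level at the front, heading in. The monitor on the left (edge around (155,160)) looks close, so I'll triangulate its near corner before lowering.

Run:
```python
from h import *
np.set_printoptions(precision=3,suppress=True)
def tri(r1,r2):
    (o,d),(p,e)=r1,r2; t=np.linalg.lstsq(np.c_[d,-e],p-o,rcond=None)[0]; a,b=o+t[0]*d,p+t[1]*e; return (a+b)/2,np.linalg.norm(a-b)
for tp in [(247,177),(240,165),(237,113),(232,95)]:
  for sp in [(320,127),(272,187),(272,140)]:
    print(tp,sp,*tri(ray('top',tp),ray('scene',sp)))
# dark profile in top picture along rows
t=cv2.imread('pics/top0.png',0); 
for r in (120,140,160,172,176,180): print(r,t[r,228:262])
```

```text
(247, 177) (320, 127) [0.593 0.114 0.311] 0.09821069185864552
(247, 177) (272, 187) [0.585 0.218 0.078] 0.06968108084823013
(247, 177) (272, 140) [0.556 0.183 0.269] 0.05479950844757823
(240, 165) (320, 127) [0.624 0.135 0.299] 0.0975979062398695
(240, 165) (272, 187) [0.622 0.247 0.055] 0.07721231743975333
(240, 165) (272, 140) [0.586 0.206 0.255] 0.060670234249708375
(237, 113) (320, 127) [0.752 0.183 0.252] 0.0358593768657244
(237, 113) (272, 187) [ 0.761  0.307 -0.008] 0.1772619774143601
(237, 113) (272, 140) [0.701 0.254 0.219] 0.14222002922955493
(232, 95) (320, 127) [0.802 0.208 0.234] 0.02134391979089388
(232, 95) (272, 187) [ 0.817  0.339 -0.035] 0.20594739565943007
(232, 95) (272, 140) [0.746 0.28  0.204] 0.1645715414801266
120 [114 114 112 103  81  55  38  32  31  31  31  31  32  32  32  32  48  72
  84  84  83  83  83  83  82  81  79  76  76  77  80  79  78  77]
140 [121 121 117 108  84  61  49  36  33  34  32  31  29  30  28  31  30  32
  31  38  54  73  81  83  82  83  85  87  89  88  87  88  91  91]
160 [128 126 125 123 118 111  94  72  49  39  34  34  31  31  30  30  32  32
  30  43 125 216 236 243 244 244 244 242 233 209 162 115  89  83]
172 [122 123 122 122 120 114 101  72  47  34  31  32  33  33  34  36  33  35
  34  35  52 143 231 242 243 243 237 203 202 238 243 228 225 243]
176 [129 126 123 124 121 121 116 104  81  61  49  39  34  32  32  32  35  37
  37  47 100 186 236 243 243 243 245 245 246 246 246 245 244 223]
180 [ 79  77  78  77  78  80  80  83  83  85  82  83  84  83  84  90 120 172
 217 237 242 244 245 245 244 242 242 242 237 209 156 109  84  79]
```

Run:
```python
from h import *
np.set_printoptions(precision=3,suppress=True)
exec('''def tri(r1,r2):
    (o,d),(p,e)=r1,r2; t=np.linalg.lstsq(np.c_[d,-e],p-o,rcond=None)[0]; a,b=o+t[0]*d,p+t[1]*e; return (a+b)/2,np.linalg.norm(a-b)''')
s0=dict(tcp_pos=[.4995,.1401,.2453],tool_rot=[0,.973,.231,0])
print(ray('wrist',(320,58),s0))
for tp in [(247,179),(244,180)]: print(tri(ray('top',tp),ray('wrist',(322,60),s0)))
print([at('wrist',(322,60),z,s0) for z in (.05,.15,.25)],[at('top',(247,179),z) for z in (.05,.15,.25)])
a=cv2.imread('pics/w0.png')[0:100,230:410];b=cv2.imread('pics/scene0.png')[100:220,215:335];c=cv2.imread('pics/top0.png')[70:190,110:260]
f=lambda x:cv2.resize(x,(266,266*x.shape[0]//x.shape[1]),interpolation=cv2.INTER_CUBIC)
L=[f(x) for x in(a,b,c)];H=max(x.shape[0] for x in L)
cv2.imwrite('pics/mon.png',np.hstack([np.pad(x,((0,H-x.shape[0]),(0,0),(0,0))) for x in L]))
```

```text
(array([0.566, 0.174, 0.372]), array([ 0.135,  0.082, -0.987]))
(array([0.611, 0.198, 0.039]), np.float64(0.0005157681674973448))
(array([0.599, 0.195, 0.106]), np.float64(0.007084494364340469))
[array([0.609, 0.197, 0.05 ]), array([0.596, 0.19 , 0.15 ]), array([0.583, 0.183, 0.25 ])] [array([0.608, 0.197, 0.05 ]), array([0.591, 0.181, 0.15 ]), array([0.573, 0.165, 0.25 ])]
```

View pics/mon.png

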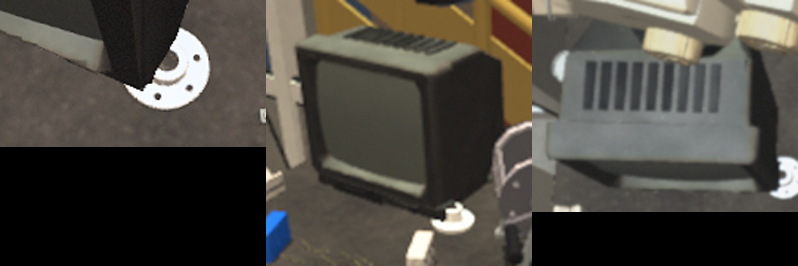

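The monitor's corner is vertical at about (0.61, 0.19), around 5 cm clear of the pan and its path, so I'll lower and feed it in.

```bash
python3 -m pendant '[[[0,0,3],[0,0,0],0.5],[[0,0,5],[0,0,0],0.5],[[0,0,5],[0,0,0],0.5],[[0,0,5],[0,0,0],0.5],[[0,0,5],[0,0,0],0.5],[[0,0,2.6],[0,0,0],0.5],[[0,0,0],[0,0,0],0.5]]'
python3 -m pendant '[[[2,0,0],[0,0,0],0.5],[[3,0,0],[0,0,0],0.5],[[3,0,0],[0,0,0],0.5],[[2,0,0],[0,0,0],0.5],[[2,0,0],[0,0,0],0.5],[[0,0,0],[0,0,0],0.5]]'
python3 - <<'E'
from h import *
np.set_printoptions(precision=3,suppress=True)
st,a=snap('top','t1.png'); 
for n,z in [('catch_pan',0),('pan_grip',.031),('drum_port',.207)]:
  for d in spotter.tip_of('top',n)[:2]: print(n,np.round(d['centre']),round(d['confidence'],2),at('top',d['centre'],z))
snap('scene','s1.png')
a=cv2.imread('pics/t1.png')[125:250,225:375];b=cv2.imread('pics/s1.png')[140:265,255:405]
f=lambda x:cv2.resize(x,(400,333),interpolation=cv2.INTER_CUBIC)
cv2.imwrite('pics/in1.png',np.hstack([f(a),f(b)]))
E
```

```text
clock: 14.62
tcp_pos: [0.422, 0.2339, 0.0337]
tool_rot: [0.002, 0.898, -0.44, -0.001]
force: [0.5, -0.5, -1.6]
gripper_width: 0.143
finger_force: 107.7
clock: 15.38
tcp_pos: [0.4982, 0.1404, 0.037]
tool_rot: [-0.001, 0.898, -0.44, 0.001]
force: [-0.9, 1.1, -1.5]
gripper_width: 0.142
finger_force: 107.7
catch_pan [298. 198.] 0.73 [0.563 0.046 0.   ]
pan_grip [262. 218.] 0.8 [0.497 0.149 0.031]
pan_grip [323. 231.] 0.38 [ 0.463 -0.03   0.031]
drum_port [306. 179.] 0.59 [0.585 0.019 0.207]
```

View pics/in1.png

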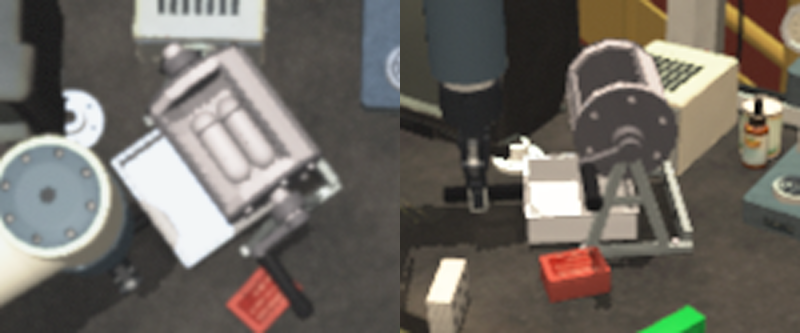

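The pan is between the A-frames, square to the drum and centred, so I'll push it home gently.

```bash
python3 -m pendant '[[[1.5,0,0.2],[0,0,0],0.5],[[1.5,0,0.1],[0,0,0],0.5],[[1,0,0.1],[0,0,0],0.5],[[0.4,0,0],[0,0,0],0.5],[[0,0,0],[0,0,0],0.5]]'
python3 -m pendant '[[[0.3,0,0],[0,0,0],0.5],[[0.2,0,0],[0,0,0],0.5],[[0,0,0],[0,0,0],0.5]]'
```

```text
clock: 16.25
tcp_pos: [0.5238, 0.1063, 0.0312]
tool_rot: [0.0, 0.898, -0.44, -0.0]
force: [0.0, 0.5, -1.9]
gripper_width: 0.142
finger_force: 107.7
clock: 16.62
tcp_pos: [0.5268, 0.1027, 0.0313]
tool_rot: [-0.0, 0.898, -0.439, 0.0]
force: [-0.3, -0.2, -1.6]
gripper_width: 0.148
finger_force: 107.7
```

```bash
python3 -m pendant '[[[0.2,0,0],[0,0,0],0.5],[[0.2,0,0],[0,0,0],0.5],[[0,0,0],[0,0,0],0.5]]'
python3 -m pendant '[[[0.2,0,0],[0,0,0],0.5],[[0,0,0],[0,0,0],0.5]]'
```

```text
clock: 17.0
tcp_pos: [0.5288, 0.0995, 0.0311]
tool_rot: [0.0, 0.898, -0.44, -0.0]
force: [-2.1, 1.2, -1.8]
gripper_width: 0.144
finger_force: 107.8
clock: 17.25
tcp_pos: [0.5287, 0.0993, 0.0307]
tool_rot: [-0.0, 0.898, -0.44, -0.002]
force: [-7.6, 8.4, -0.6]
gripper_width: 0.145
finger_force: 108.1
```

Contact with the stop bar. I'll lower and release.

```bash
python3 -m pendant '[[[-0.2,0,0.2],[0,0,0],0.5],[[0,0,0.2],[0,0,0],0.5],[[0,0,0],[0,0,0],0.5],[[0,0,0],[0,0,0],2.5],[[0,0,0],[0,0,0],4],[[0,0,0],[0,0,0],4],[[0,0,-3],[0,0,0],4],[[-2,0,-5],[0,0,0],4],[[-3,0,-5],[0,0,0],4],[[0,0,-5],[0,0,0],8.5]]' 40
python3 - <<'E'
from h import *
np.set_printoptions(precision=3,suppress=True)
st,a=snap('wrist','w4.png');print(toolrot(st).as_matrix()[:,0])
Z={'pan_grip':.031,'drum_port':.207}
for n in ['pan_grip','drum_port','cradle','crank_grip','catch_pan','flange_part','indicator_box']:
  for d in spotter.tip_of('wrist',n)[:2]: print(n,np.round(d['centre']),round(d['confidence'],2),at('wrist',d['centre'],Z.get(n,0),st))
E
```

```text
clock: 18.5
tcp_pos: [0.4976, 0.1398, 0.2092]
tool_rot: [-0.0, 0.899, -0.439, 0.0]
force: [0.9, 0.3, 0.0]
gripper_width: 0.667
finger_force: 0.0
[ 0.615 -0.788  0.   ]
pan_grip [326. 134.] 0.92 [0.526 0.1   0.031]
cradle [323.  20.] 0.73 [0.604 0.006 0.   ]
crank_grip [522.  56.] 0.68 [ 0.402 -0.132  0.   ]
flange_part [198. 136.] 0.85 [0.64  0.192 0.   ]
indicator_box [454.  84.] 0.57 [ 0.448 -0.035  0.   ]
```

View pics/w4.png

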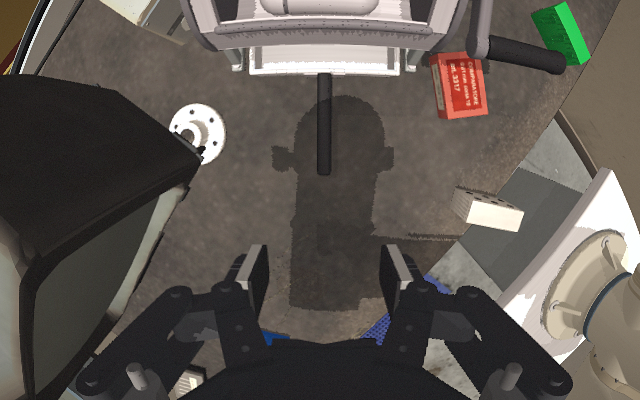

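The pan lies flat under the drum, with its handle pointing out of the front from (323,75) to (323,172). The block, red box and flange are undisturbed. Next I'll triangulate the crank grip from the saved views.

Run:
```python
from h import *
np.set_printoptions(precision=3,suppress=True)
s1=dict(tcp_pos=[.4178,-.2976,.2382],tool_rot=[0,1,-.001,0]); s4=arm.state()
def tri(rs):
    A=0;b=0
    for o,d in rs:
        d=d/np.linalg.norm(d);P=np.eye(3)-np.outer(d,d);A=A+P;b=b+P@o
    x=np.linalg.solve(A,b);return x,[np.linalg.norm(np.cross(x-o,d/np.linalg.norm(d))) for o,d in rs]
E1=[ray('wrist',(95,193),s1),ray('wrist',(562,62),s4),ray('top',(337,239))]
E2=[ray('wrist',(56,140),s1),ray('wrist',(488,47),s4),ray('top',(324.5,222))]
for E in (E1,E2):
    for sub in (E,E[:2],E[1:],E[::2]): print(*tri(sub))
c,s=np.cos(-.907),np.sin(-.907)
for E in (E1,E2):
    p=tri(E)[0]-[.607,.001,0]; print('cradle',c*p[0]+s*p[1],-s*p[0]+c*p[1],p[2])
```

```text
[ 0.431 -0.073  0.134] [np.float64(0.005696747714677375), np.float64(0.0034477801820007956), np.float64(0.00763652063555039)]
[ 0.427 -0.077  0.132] [np.float64(0.0002524902172400775), np.float64(0.0002524902172400273)]
[ 0.435 -0.067  0.146] [np.float64(0.0002880924041612246), np.float64(0.0002880924041613885)]
[ 0.431 -0.069  0.126] [np.float64(0.0057584531033030946), np.float64(0.005758453103303147)]
[ 0.483 -0.031  0.133] [np.float64(0.0013018873320181615), np.float64(0.0013284603514554126), np.float64(0.0021842152230366796)]
[ 0.484 -0.03   0.133] [np.float64(0.0001991921494220205), np.float64(0.00019919214942212197)]
[ 0.482 -0.033  0.127] [np.float64(0.0003234787987763953), np.float64(0.00032347879877631504)]
[ 0.482 -0.032  0.135] [np.float64(0.0013298772538064122), np.float64(0.0013298772538065384)]
cradle -0.05063196416156908 -0.1843579974939678 0.13353241621132966
cradle -0.05138323795016181 -0.11770150972912115 0.13307112123725964
```

```bash
python3 -m pendant '[[[0,0,-2],[0,0,0],5],[[3.2,3.9,-2],[0,0,0],5],[[3.2,3.9,0],[0,0,0],5],[[3.2,3.9,0],[0,0,0],5],[[3.1,4,0],[0,0,0],5],[[0,0,0],[0,0,10],5],[[0,0,0],[0,0,10],5],[[0,0,0],[0,0,10],5],[[0,0,0],[0,0,10],5],[[0,0,0],[0,0,10],5]]'
python3 -m pendant '[[[0,0,0],[0,0,10],5],[[0,0,0],[0,0,10],5],[[0,0,0],[0,0,10],5],[[0,0,0],[0,0,10],5],[[0,0,0],[0,0,0],5]]'
python3 - <<'E'
from h import *
np.set_printoptions(precision=3,suppress=True)
st,a=snap('wrist','w5.png');M=toolrot(st).as_matrix();print(M[:,0],st['joint_pos'])
for d in spotter.tip_of('wrist','crank_grip'): 
    p=at('wrist',d['centre'],.133,st); print(d,p,M.T@(p-st['tcp_pos']))
E
```

```text
clock: 20.15
tcp_pos: [0.4521, -0.0579, 0.2462]
tool_rot: [-0.001, -0.626, 0.78, 0.001]
force: [-0.5, -0.1, -0.1]
gripper_width: 0.585
finger_force: 0.0
clock: 20.78
tcp_pos: [0.4522, -0.0578, 0.2464]
tool_rot: [-0.001, -0.325, 0.946, 0.0]
force: [-0.5, -1.3, 0.6]
gripper_width: 0.584
finger_force: 0.0
[-0.789 -0.615  0.002] [ 0.218  0.068 -0.115 -0.    -1.389 -1.127]
{'centre': [327.0, 210.6], 'confidence': 0.69} [ 0.457 -0.05   0.133] [-0.009  0.003  0.113]
```

View pics/w5.png

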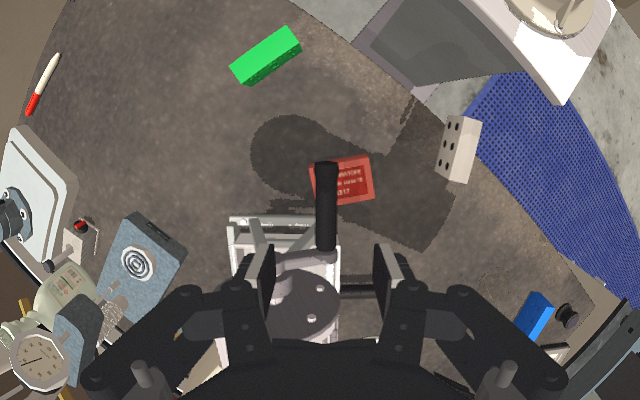

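The grip is centred between the fingers at (326,163)–(326,250). The other things are untouched. I'll descend and grip it, and compute the arc steps.

```bash
python3 -m pendant '[[[0,0.2,3],[0,0,0],5],[[0,0,4],[0,0,0],5],[[0,0,3.5],[0,0,0],5],[[0,0,1.3],[0,0,0],5],[[0,0,0],[0,0,0],0.5],[[0,0,0],[0,0,0],0.5],[[0,0,0],[0,0,0],0.5],[[0,0,0],[0,0,0],0.5],[[0,0,0],[0,0,0],0.5]]' 45
python3 - <<'E'
from h import *
st=arm.state();p=np.array(st['tcp_pos'])-[.607,.001,0];c,s=np.cos(-.908),np.sin(-.908);print('cradle',c*p[0]+s*p[1],-s*p[0]+c*p[1],p[2]+.005)
t=np.radians(np.arange(-18,181,9)); X=-5*np.cos(t);Zz=5*np.sin(t)
print([[round(float(-a),2),round(float(-b),2)] for a,b in zip(np.diff(X),np.diff(Zz))])
E
```

```text
clock: 22.0
tcp_pos: [0.4522, -0.0559, 0.1303]
tool_rot: [0.001, -0.325, 0.946, -0.0]
force: [-0.9, 2.0, 4.4]
gripper_width: 0.196
finger_force: 44.1
cradle -0.050381609845981154 -0.1570943975556733 0.13531239959518243
[[0.18, -0.76], [0.06, -0.78], [-0.06, -0.78], [-0.18, -0.76], [-0.3, -0.72], [-0.41, -0.67], [-0.51, -0.6], [-0.6, -0.51], [-0.67, -0.41], [-0.72, -0.3], [-0.76, -0.18], [-0.78, -0.06], [-0.78, 0.06], [-0.76, 0.18], [-0.72, 0.3], [-0.67, 0.41], [-0.6, 0.51], [-0.51, 0.6], [-0.41, 0.67], [-0.3, 0.72], [-0.18, 0.76], [-0.06, 0.78]]
```

```bash
python3 -m pendant '[[[0,0.18,-0.76],[0,0,0],0.5],[[0,0.06,-0.78],[0,0,0],0.5],[[0,-0.06,-0.78],[0,0,0],0.5],[[0,-0.18,-0.76],[0,0,0],0.5],[[0,0,0],[0,0,0],0.5]]'
python3 -m pendant '[[[0,-0.3,-0.72],[0,0,0],0.5],[[0,-0.41,-0.67],[0,0,0],0.5],[[0,-0.51,-0.6],[0,0,0],0.5],[[0,-0.6,-0.51],[0,0,0],0.5],[[0,0,0],[0,0,0],0.5]]'
python3 -c "
from h import *
st=arm.state();p=np.array(st['tcp_pos'])-[.607,.001,0];c,s=np.cos(-.908),np.sin(-.908);print('cradle',c*p[0]+s*p[1],-s*p[0]+c*p[1],p[2]+.005,st['force'])"
```

```text
clock: 22.62
tcp_pos: [0.4511, -0.0547, 0.1603]
tool_rot: [0.0, -0.324, 0.946, 0.001]
force: [-1.0, 7.2, 0.6]
gripper_width: 0.194
finger_force: 45.0
clock: 23.25
tcp_pos: [0.4609, -0.0674, 0.1858]
tool_rot: [-0.0, -0.325, 0.946, 0.003]
force: [-7.7, 14.7, 10.5]
gripper_width: 0.19
finger_force: 46.4
cradle -0.03600074824119855 -0.157256024334272 0.19075569879657356 [-7.71557463 14.70672634 10.48818375]
```

```bash
python3 -m pendant '[[[0,-0.5,-0.5],[0,0,0],0.5],[[0,-0.72,-0.3],[0,0,0],0.5],[[0,-0.76,-0.18],[0,0,0],0.5],[[0,-0.78,-0.06],[0,0,0],0.5],[[0,0,0],[0,0,0],0.5]]'
python3 -c "
from h import *
st=arm.state();p=np.array(st['tcp_pos'])-[.607,.001,0];c,s=np.cos(-.908),np.sin(-.908);f=st['force'];print('cradle',c*p[0]+s*p[1],-s*p[0]+c*p[1],p[2]+.005,'F',c*f[0]+s*f[1],f[2])"
```

```text
clock: 23.88
tcp_pos: [0.4799, -0.0919, 0.198]
tool_rot: [0.001, -0.325, 0.946, -0.0]
force: [-3.1, 4.4, 10.9]
gripper_width: 0.193
finger_force: 46.3
cradle -0.005025585089502682 -0.1573763400612338 0.20299739260075642 F -5.386392218371133 10.936734432914632
```

```bash
python3 -m pendant '[[[0,-0.78,-0.1],[0,0,0],0.5],[[0,-0.76,0.18],[0,0,0],0.5],[[0,-0.72,0.3],[0,0,0],0.5],[[0,-0.67,0.41],[0,0,0],0.5],[[0,-0.6,0.51],[0,0,0],0.5],[[0,0,0],[0,0,0],0.5]]'
python3 -c "
from h import *
st=arm.state();p=np.array(st['tcp_pos'])-[.607,.001,0];c,s=np.cos(-.908),np.sin(-.908);f=st['force'];print('cradle',c*p[0]+s*p[1],-s*p[0]+c*p[1],p[2]+.005,'F',c*f[0]+s*f[1],f[2])"
```

```text
clock: 24.62
tcp_pos: [0.502, -0.1206, 0.184]
tool_rot: [0.001, -0.325, 0.946, -0.001]
force: [3.2, -0.7, 2.1]
gripper_width: 0.192
finger_force: 45.6
cradle 0.031258797755106815 -0.15754381690690622 0.18897581119396278 F 2.5021305367435547 2.0947395852453807
```

```bash
python3 -m pendant '[[[0,-0.51,0.6],[0,0,0],0.5],[[0,-0.41,0.67],[0,0,0],0.5],[[0,-0.3,0.72],[0,0,0],0.5],[[0,-0.18,0.76],[0,0,0],0.5],[[0,-0.06,0.78],[0,0,0],0.5],[[0,0,0],[0,0,0],0.5],[[0,0,0],[0,0,0],0.5]]'
python3 -c "
from h import *
st=arm.state();p=np.array(st['tcp_pos'])-[.607,.001,0];c,s=np.cos(-.908),np.sin(-.908);f=st['force'];print('cradle',c*p[0]+s*p[1],-s*p[0]+c*p[1],p[2]+.005,'F',c*f[0]+s*f[1],f[2])"
```

```text
clock: 25.5
tcp_pos: [0.5111, -0.1323, 0.1479]
tool_rot: [0.001, -0.325, 0.946, -0.001]
force: [4.1, -4.1, -1.1]
gripper_width: 0.19
finger_force: 45.3
cradle 0.04606710254774124 -0.1576124626273659 0.15293902133667067 F 5.750637250195337 -1.1151186406341498
```

The drum is at about 180°. I'll release, move clear and check with the detectors.

```bash
python3 -m pendant '[[[0,0,0],[0,0,0],3],[[0,0,0],[0,0,0],5],[[0,0,0],[0,0,0],5],[[0,0,-3],[0,0,0],5],[[0,0,-5],[0,0,0],5],[[2,0,-5],[0,0,0],5],[[5,0,0],[0,0,0],5],[[5,0,0],[0,0,0],5],[[0,0,0],[0,0,0],5]]'
python3 - <<'E'
from h import *
np.set_printoptions(precision=3,suppress=True)
Z={'pan_grip':.031,'crank_grip':.15,'shaft_1_mid':.018}
c,s=np.cos(-.908),np.sin(-.908)
for cam in ('top','scene','wrist'):
  st,a=snap(cam,'f_'+cam+'.png')
  for n in ['crank_grip','drum_port','pan_grip','catch_pan','setup_block','shaft_1_mid','indicator_box','flange_part']:
    for d in spotter.tip_of(cam,n)[:2]:
      p=at(cam,d['centre'],Z.get(n,0),st);q=p-[.607,.001,0];print(cam,n,np.round(d['centre']),round(d['confidence'],2),p,'cradle',np.round([c*q[0]+s*q[1],-s*q[0]+c*q[1]],3))
E
```

```text
clock: 26.62
tcp_pos: [0.4131, -0.2065, 0.278]
tool_rot: [0.0, -0.323, 0.946, -0.0]
force: [0.1, 0.2, 0.7]
gripper_width: 0.587
finger_force: 0.0
top crank_grip [363. 210.] 0.78 [ 0.514 -0.136  0.15 ] cradle [ 0.051 -0.157]
top pan_grip [277. 210.] 0.79 [0.521 0.107 0.031] cradle [-0.136 -0.002]
top setup_block [183. 240.] 0.76 [0.425 0.388 0.   ] cradle [-0.417  0.095]
top setup_block [294. 278.] 0.57 [0.324 0.05  0.   ] cradle [-0.213 -0.193]
top flange_part [252. 174.] 0.68 [0.635 0.19  0.   ] cradle [-0.132  0.138]
scene crank_grip [361. 200.] 0.71 [ 0.531 -0.126  0.15 ] cradle [ 0.053 -0.138]
scene pan_grip [299. 216.] 0.82 [0.517 0.094 0.031] cradle [-0.129 -0.013]
scene catch_pan [337. 219.] 0.87 [0.609 0.002 0.   ] cradle [0.    0.003]
scene setup_block [356. 278.] 0.91 [ 0.383 -0.194  0.   ] cradle [ 0.015 -0.297]
scene setup_block [274. 261.] 0.55 [0.32  0.043 0.   ] cradle [-0.209 -0.201]
scene shaft_1_mid [350. 206.] 0.68 [ 0.679 -0.009  0.018] cradle [0.052 0.051]
scene indicator_box [319. 245.] 0.84 [ 0.455 -0.027  0.   ] cradle [-0.071 -0.137]
scene flange_part [300. 204.] 0.44 [0.625 0.172 0.   ] cradle [-0.123  0.119]
wrist crank_grip [321. 313.] 0.67 [ 0.515 -0.131  0.15 ] cradle [ 0.047 -0.153]
wrist drum_port [401. 250.] 0.6 [ 0.446 -0.035  0.   ] cradle [-0.071 -0.149]
wrist pan_grip [429. 332.] 0.9 [0.519 0.097 0.031] cradle [-0.129 -0.01 ]
wrist catch_pan [349. 330.] 0.66 [0.609 0.001 0.   ] cradle [0.002 0.001]
wrist catch_pan [486. 222.] 0.62 [0.327 0.046 0.   ] cradle [-0.208 -0.193]
wrist setup_block [347. 153.] 0.92 [ 0.384 -0.19   0.   ] cradle [ 0.014 -0.293]
wrist setup_block [488. 220.] 0.73 [0.324 0.048 0.   ] cradle [-0.211 -0.195]
wrist shaft_1_mid [401. 250.] 0.45 [ 0.442 -0.045  0.018] cradle [-0.065 -0.158]
wrist indicator_box [404. 250.] 0.61 [ 0.443 -0.032  0.   ] cradle [-0.075 -0.15 ]
```

```bash
python3 -m pendant '[[[-3.5,3.55,0],[0,0,0],5],[[-3.5,3.55,0],[0,0,0],5],[[-3.5,3.55,0],[0,0,0],5],[[-3.5,3.55,0],[0,0,0],5],[[-3.5,3.55,0],[0,0,0],5],[[-3.5,3.55,0],[0,0,0],5],[[-3.5,3.55,0],[0,0,0],5],[[-3.5,3.55,0],[0,0,0],5]]'
python3 -m pendant '[[[0,0,4],[0,0,0],5],[[0,0,5],[0,0,0],5],[[0,0,4],[0,0,0],5],[[0,0,0],[0,0,0],5]]'
python3 - <<'E'
from h import *
np.set_printoptions(precision=3,suppress=True)
c,s=np.cos(-.908),np.sin(-.908)
st,a=snap('wrist','g.png')
for n,z in [('shaft_1_mid',.018),('pan_grip',.031),('catch_pan',0),('drum_port',.093),('crank_grip',.15)]:
  for d in spotter.tip_of('wrist',n)[:4]:
    p=at('wrist',d['centre'],z,st);q=p-[.607,.001,0];print(n,np.round(d['centre']),round(d['confidence'],2),p,'cradle',np.round([c*q[0]+s*q[1],-s*q[0]+c*q[1]],3))
print([ (np.round(d['box']),round(d['confidence'],2)) for d in spotter.recognise('wrist','shaft_1_mid')])
snap('scene');print([ (np.round(d['box']),round(d['confidence'],2)) for d in spotter.recognise('scene','shaft_1_mid')])
# crank height from the earlier views
def tri(rs):
    A=0;b=0
    for o,d in rs:
        d=d/np.linalg.norm(d);P=np.eye(3)-np.outer(d,d);A=A+P;b=b+P@o
    return np.linalg.solve(A,b)
sf=dict(tcp_pos=[.4131,-.2065,.278],tool_rot=[0,-.323,.946,0])
print(tri([ray('top',(363,210)),ray('scene',(361,200)),ray('wrist',(321,313),sf)]))
E
```

```text
clock: 28.98
tcp_pos: [0.462, 0.1925, 0.2773]
tool_rot: [0.0, -0.325, 0.946, -0.0]
force: [0.5, -0.8, 0.2]
gripper_width: 0.585
finger_force: 0.0
clock: 29.48
tcp_pos: [0.4603, 0.1896, 0.1447]
tool_rot: [-0.003, -0.324, 0.946, -0.001]
force: [0.0, -0.6, 1.1]
gripper_width: 0.582
finger_force: 0.0
shaft_1_mid [148.  43.] 0.28 [ 0.443 -0.024  0.018] cradle [-0.081 -0.145]
pan_grip [202. 199.] 0.71 [0.523 0.106 0.031] cradle [-0.135 -0.002]
catch_pan [105. 194.] 0.85 [0.608 0.001 0.   ] cradle [0.001 0.001]
drum_port [ 50. 222.] 0.72 [0.605 0.004 0.093] cradle [-0.004  0.   ]
[(array([145.,  41.,  81.,  79.]), 0.3)]
[(array([353., 209.,   6.,  10.]), 0.61)]
[ 0.512 -0.134  0.159]
```

The port reads at cradle (-4, 0) mm, z 93, so it faces down, and the pan is home. My picture views are used up, so I'll check the shafts numerically by rectifying the pan floor.

Run:
```python
from h import *
st=arm.state();im=cv2.imread('pics/g.png');g=cv2.cvtColor(im,cv2.COLOR_BGR2GRAY)
cal=eyes.get_calibration('wrist');T=np.eye(4);T[:3,:3]=toolrot(st).as_matrix();T[:3,3]=st['tcp_pos'];Mi=np.linalg.inv(T@cal['T_tool_cam'])
c,s=np.cos(-.908),np.sin(-.908)
def px(x,y,z):
    p=Mi@[.607+c*x-s*y,.001+s*x+c*y,z,1];q=np.array([p[0],-p[1],-p[2]]);h=np.hypot(q[0],q[1]);r=np.arctan2(h,q[2])
    return cal['cx']+cal['fx']*r*q[0]/h,cal['cy']+cal['fy']*r*q[1]/h
print('camera cradle-rel',np.linalg.inv(Mi)[:3,3])
print('cols y -65..65; rows x')
for x in np.arange(-.065,.066,.01):
    row=[]
    for y in np.arange(-.065,.066,.01):
        u,v=px(x,y,.01);row.append('%4d'%g[int(round(v)),int(round(u))] if 0<=u<639 and 0<=v<399 else '   .')
    print('%4d'%(x*1000),''.join(row))
for x in(-.06,0,.06): print([np.round(px(x,y,.01)).tolist() for y in(-.06,0,.06)])
```

```text
camera cradle-rel [0.40277394 0.14512328 0.27500674]
cols y -65..65; rows x
 -65  152 148 150 150 150 128 131  40  66 138 160 159 158 149
 -55  149 149 149 148 149 151 128  42  65 134 149 150 150 150
 -45  248 255 255 255 230 245 254 226 128 233 210 248 240 220
 -34  255 223 222 221 223 223 223 222 222 224 222 221 223 225
 -24  207 220 222 221 222 222 223 222 224 225 223 223 223 223
 -14  206 223 223 224 224 225 225 227 227 227 227 226 232 226
  -4  207 223 222 223 224 224 223 223 223 223 221 221 237 221
   5  206 223 223 224 225 227 224 225 224 222 224 224 238 221
  15  205 241 241 224 228 232 244 235 224 231 241 242 242 227
  25  202 239 222 225 225 223 227 225 226 227 225 239 242 227
  35  198 236 220 221 119 115 111 113 112 171 226 239 236 220
  45  199 223 223 133 145 144 143 139 132 135 143 119 238 229
  55  208 177 205 157 168 169 168 164 165 162  97 153 230 230
  65  230 150 149 176 207 176 203 176 196 188 103 184 149 151
[[138.0, 131.0], [145.0, 190.0], [154.0, 245.0]]
[[94.0, 136.0], [102.0, 191.0], [112.0, 242.0]]
[[60.0, 141.0], [67.0, 192.0], [78.0, 239.0]]
```

Run:
```python
import cv2,numpy as np
g=cv2.imread('pics/g.png',0)
print('cols',list(range(20,112,3)))
for v in range(110,262,5): print(v,' '.join('%3d'%k for k in g[v,20:112:3]))
```

```text
cols [20, 23, 26, 29, 32, 35, 38, 41, 44, 47, 50, 53, 56, 59, 62, 65, 68, 71, 74, 77, 80, 83, 86, 89, 92, 95, 98, 101, 104, 107, 110]
110 119 154 152 149 149 149 151 152 151 152 153 152 153 155 154 154 155 154 155 153 153 150 148 142 139 128 124 103 147 138 177
115 133 152 149 149 148 150 151 153 150 147 143 137 132 112 108 100  96 183 208 200 232 153 133  96  67  54  62  94  96 101  96
120 106 122 112 100  99  98 101  94  98 101 103 103 215 216 172  90  99 106 114 104  98  96 107  67  61  65  66  85  66  62  63
125 105  97  91 104  96 104 104 232 133 101 101 104 102 102  96  98  61  92  99  67  62  64  61  55  65  60  54  52  96 125 181
130  95  98 100 104 104 111 115 233 197 108 106 102  98  99  63  59  56 105 167 198 222 225 226 223 221 214 207 205 206 210 218
135 100 101  96 103 129 235 124 238 165 191 234 221 240 220 214 201 198 201 215 229 236 240 242 223 223 221 223 223 221 223 227
140 102 106  93  77  80  66  65  67  67  68  68  69 148 148 137 222 223 235 237 235 240 240 240 224 222 221 223 224 221 224 226
145  83  79  74  71  72  68  64  64  94 122 119 118 146 145 139 223 22
[... 2301 characters left out ...]
 119  83 149 147 230 223 235 235 242 237 241 239 239 239 224
240 211 118 117 129 115 125 128 131 130 129 125 131 128 116 117 119 120  95  62 145 153 224 224 227 231 233 235 240 240 232 238
245 209 161 115 126 128 124 132 125 129 130 129 127 129 192 122 123 121 120  76 147 146 177 205 214 224 227 226 225 227 224 219
250 208 210 123 115 127 127 129 128 130 130 126 124 129 126 116 116 123 120  94  56 162 163 163 163 163 164 164 165 167 166 166
255 208 209 189 114 129 119 122 129 116 129 130 128 127 127 172 120 123 122 124  75 172 168 168 165 164 163 165 166 164 165 166
260 207 208 211 115 118 118 117 128 127 131 131 128 124 129 124 116 119 121 119  93 109 203 185 161 163 165 165 165 166 166 167
```

The pan floor shows one shaft against the back, with its groove near row 220. The second isn't visible and could be hidden by the drum. I'll look from lower, with the tool tilted.

```bash
python3 -m pendant '[[[0,0,0],[9,0,0],0],[[0,0,0],[9,0,0],0],[[0,0,0],[9,0,0],0],[[0,0,0],[9,0,0],0],[[0,0,0],[9,0,0],0],[[0,1.5,1.5],[0,0,0],0],[[0,2,2],[0,0,0],0],[[0,1.4,1.4],[0,0,0],0],[[0,0,0],[0,0,0],0],[[0,0,0],[0,0,0],0]]'
python3 - <<'E'
from h import *
np.set_printoptions(precision=3,suppress=True)
st,im=snap('wrist','l.png');M=toolrot(st).as_matrix();print(M)
cal=eyes.get_calibration('wrist');T=np.eye(4);T[:3,:3]=M;T[:3,3]=st['tcp_pos'];Mi=np.linalg.inv(T@cal['T_tool_cam'])
for n in ['shaft_1_mid','drum_port','catch_pan']: print(n,[(np.round(d['box']).tolist(),round(d['confidence'],2)) for d in spotter.recognise('wrist',n)])
c,s=np.cos(-.908),np.sin(-.908)
def px(x,y,z):
    p=Mi@[.607+c*x-s*y,.001+s*x+c*y,z,1];q=np.array([p[0],-p[1],-p[2]]);h=np.hypot(q[0],q[1]);r=np.arctan2(h,q[2])
    return cal['cx']+cal['fx']*r*q[0]/h,cal['cy']+cal['fy']*r*q[1]/h
g=cv2.cvtColor(im,cv2.COLOR_RGB2GRAY)
o=(np.linalg.inv(Mi)[:3,3]-[.607,.001,0]);print('cam cradle',c*o[0]+s*o[1],-s*o[0]+c*o[1],o[2])
print('slice on plane x=.04: rows z 150..5mm, cols y -70..70')
for z in np.arange(.13,0,-.005):
    row=[]
    for y in np.arange(-.07,.071,.007):
        u,v=px(.04,y,z);row.append('%4d'%g[int(round(v)),int(round(u))] if 0<=u<639 and 0<=v<399 else '   .')
    print('%4d'%(z*1000+.5),''.join(row))
E
```

```text
clock: 31.18
tcp_pos: [0.4624, 0.1913, 0.0787]
tool_rot: [0.125, -0.3, 0.874, -0.362]
force: [-0.4, -0.2, 1.8]
gripper_width: 0.004
finger_force: 0.0
[[-0.789 -0.434  0.435]
 [-0.614  0.559 -0.557]
 [-0.001 -0.707 -0.707]]
shaft_1_mid [([179.0, 173.0, 24.0, 68.0], 0.84)]
drum_port [([106.0, 160.0, 134.0, 276.0], 0.6)]
catch_pan [([242.0, 183.0, 136.0, 142.0], 0.96), ([103.0, 158.0, 131.0, 275.0], 0.57)]
cam cradle -0.3303897136926214 -0.07184268007279501 0.16807164363882185
slice on plane x=.04: rows z 150..5mm, cols y -70..70
 130  105 179 178 179 179 179 178 177 177 178 176 180 178 177 177 179 179 178 180 181 181
 125  102 183 182 182 181 182 183 182 183 183 183 183 182 183 183 183 183 183 183 184 183
 120  100 161 151 167 152 152 165 170 159 152 151 184 169 159 187 174 155 156 157 156 170
 115  100 159 155 159 158 157 159 157 158 157 158 155 156 156 157 156 156 156 156 158 156
 110   94 157 154 155 157 152 153 152 154 151 153 154 153 153 153 153 153 154 153 152 154
 105   93 154 153 154 150 154 153 154 153 155 155 154 155 156 154 155 157 157 158 158 158
 100   86 155 154 154 154 1
[... 1072 characters left out ...]
05 207 162 166 169 165 167 163 166 162 159 103 159 143 208 206 201 140
  35  239 205 204 204 206 208 149 147 151 147 149 144 148 148 136 141 212 211 210 193 227
  30  235 206 206 206 206 207 212 212 215 212 214 214 213 219 211 197 206 207 206 195 193
  25  229 205 205 205 197 211 210 212 208 211 207 209 206 209 207 201 205 204 204 191 193
  20  226 208 209 206 186 203 204 200 201 197 198 193 195 192 197 189 164 206 203 190 192
  15  239 210 210 212 188 187 189 190 185 185 182 181 178 179 170 181 156 204 204 191 192
  10  235 229 223 211 231 171 175 172 172 169 170 169 168 168 161 163 229 234 226 191 190
   5  233 246 252 254 241 207 152 155 150 150 154 147 151 142 155 194 250 251 240 204 192
```

Both shafts show, one stacked on the other against the pan's back wall: the lower at z ≈ 3–33 mm and the upper at 33–62 mm, above the rim. That is too precarious. I'll press the handle end down a little, so the pan tips forward and the upper shaft rolls down onto the floor, then set it back.

```bash
python3 -m pendant '[[[0,-2.5,-2.5],[0,0,0],0],[[0,-2.4,-2.4],[0,0,0],0],[[0,0,0],[-9,0,0],0],[[0,0,0],[-9,0,0],0],[[0,0,0],[-9,0,0],0],[[0,0,0],[-9,0,0],0],[[0,0,0],[-9,0,0],0],[[0,-4.4,2],[0,0,0],0],[[0,-4.4,2],[0,0,0],0],[[0,0,0],[0,0,0],0]]'
python3 - <<'E'
from h import *
st,im=snap('wrist');c,s=np.cos(-.908),np.sin(-.908);M=toolrot(st).as_matrix();print(M.round(3).tolist())
def cr(p): p=np.array(p)-[.607,.001,0];return np.round([c*p[0]+s*p[1],-s*p[0]+c*p[1],p[2]],4)
print(cr(st['tcp_pos']))
for d in spotter.tip_of('wrist','pan_grip')[:1]: print(d,cr(at('wrist',d['centre'],.031,st)))
E
```

```text
clock: 32.62
tcp_pos: [0.516, 0.1188, 0.1056]
tool_rot: [-0.002, -0.323, 0.947, -0.0]
force: [-0.8, 0.5, -0.5]
gripper_width: -0.002
finger_force: 0.0
[[-0.792, -0.611, -0.003], [-0.611, 0.792, -0.001], [0.003, 0.001, -1.0]]
[-0.1488  0.0008  0.1056]
{'centre': [295.8, 212.0], 'confidence': 0.85} [-0.1301 -0.0035  0.031 ]
```

Fingers are over the handle at x = -149. Press down in small steps.

```bash
python3 -m pendant '[[[0,0,2],[0,0,0],0],[[0,0,2],[0,0,0],0],[[0,0,0.7],[0,0,0],0],[[0,0,0],[0,0,0],0]]'
python3 -m pendant '[[[0,0,0.2],[0,0,0],0],[[0,0,0.2],[0,0,0],0],[[0,0,0.2],[0,0,0],0],[[0,0,0],[0,0,0],0]]'
```

```text
clock: 33.22
tcp_pos: [0.516, 0.1219, 0.0607]
tool_rot: [0.0, -0.325, 0.946, -0.0]
force: [-0.5, -0.1, 0.6]
gripper_width: -0.002
finger_force: 0.0
clock: 33.72
tcp_pos: [0.5162, 0.1214, 0.055]
tool_rot: [0.0, -0.325, 0.946, -0.0]
force: [-3.3, 0.1, 7.2]
gripper_width: 0.003
finger_force: 3.5
```

```bash
python3 -m pendant '[[[0,0,0.2],[0,0,0],0],[[0,0,0.2],[0,0,0],0],[[0,0,0],[0,0,0],0]]'
python3 -m pendant '[[[0,0,0.2],[0,0,0],0],[[0,0,0.2],[0,0,0],0],[[0,0,0],[0,0,0],0],[[0,0,0],[0,0,0],0],[[0,0,0],[0,0,0],0],[[0,0,0],[0,0,0],0]]'
```

```text
clock: 34.1
tcp_pos: [0.5156, 0.1225, 0.0512]
tool_rot: [0.0, -0.324, 0.946, 0.001]
force: [-6.0, 5.0, 10.5]
gripper_width: 0.001
finger_force: 5.4
clock: 34.85
tcp_pos: [0.5165, 0.1223, 0.047]
tool_rot: [0.001, -0.325, 0.946, 0.001]
force: [-2.4, 3.2, 4.8]
gripper_width: -0.004
finger_force: 2.6
```

The force dropped from 10.5 to 4.8 N, so the shafts rolled forward. I'll lower it gently and look again.

```bash
python3 -m pendant '[[[0,0,-0.2],[0,0,0],0],[[0,0,-0.2],[0,0,0],0],[[0,0,-0.2],[0,0,0],0],[[0,0,-0.2],[0,0,0],0],[[0,0,-0.3],[0,0,0],0],[[0,0,-1],[0,0,0],0],[[0,4,-3],[0,0,0],0],[[0,4.4,-3],[0,0,0],0],[[0,0,0],[0,0,0],0]]'
python3 -m pendant '[[[0,0,0],[9,0,0],0],[[0,0,0],[9,0,0],0],[[0,0,0],[9,0,0],0],[[0,0,0],[9,0,0],0],[[0,0,0],[9,0,0],0],[[0,0,0],[0,0,0],0]]'
cat > look.py <<'E'
from h import *
np.set_printoptions(precision=3,suppress=True)
st,im=snap('wrist','l2.png');M=toolrot(st).as_matrix()
cal=eyes.get_calibration('wrist');T=np.eye(4);T[:3,:3]=M;T[:3,3]=st['tcp_pos'];Mi=np.linalg.inv(T@cal['T_tool_cam'])
for n in ['shaft_1_mid','drum_port','catch_pan']: print(n,[(np.round(d['box']).tolist(),round(d['confidence'],2)) for d in spotter.recognise('wrist',n)])
c,s=np.cos(-.908),np.sin(-.908)
def cr(p): p=np.array(p)-[.607,.001,0];return np.round([c*p[0]+s*p[1],-s*p[0]+c*p[1],p[2]],4)
for n,z in [('shaft_1_mid',.018),('pan_grip',.031),('drum_port',.093),('catch_pan',0)]:
    for d in spotter.tip_of('wrist',n)[:2]: print(n,np.round(d['centre']),round(d['confidence'],2),cr(at('wrist',d['centre'],z,st)))
def px(x,y,z):
    p=Mi@[.607+c*x-s*y,.001+s*x+c*y,z,1];q=np.array([p[0],-p[1],-p[2]]);h=np.hypot(q[0],q[1]);r=np.arctan2(h,q[2])
    return cal['cx']+cal['fx']*r*q[0]/h,cal['cy']+cal['fy']*r*q[1]/h
g=cv2.cvtColor(im,cv2.COLOR_RGB2GRAY)
def val(*p):
    u,v=px(*p);return '%4d'%g[int(round(v)),int(round(u))] if 0<=u<639 and 0<=v<399 else '   .'
print('cam',cr(np.linalg.inv(Mi)[:3,3]),'floor z=.018; rows x')
for x in np.arange(-.075,.076,.006): print('%4d'%round(x*1000),''.join(val(x,y,.018) for y in np.arange(-.07,.071,.01)))
print('plane x=.06')
for z in np.arange(.1,.02,-.005): print('%4d'%round(z*1000),''.join(val(.06,y,z) for y in np.arange(-.07,.071,.01)))
E
python3 look.py
```

```text
clock: 35.98
tcp_pos: [0.4644, 0.1901, 0.1301]
tool_rot: [0.002, -0.326, 0.945, 0.001]
force: [0.4, 0.1, -1.0]
gripper_width: -0.003
finger_force: 0.0
clock: 36.72
tcp_pos: [0.4636, 0.1871, 0.1255]
tool_rot: [0.122, -0.301, 0.873, -0.364]
force: [-0.5, -0.5, -0.4]
gripper_width: -0.003
finger_force: 0.0
shaft_1_mid [([263.0, 175.0, -2.0, 56.0], 0.61)]
drum_port [([149.0, 153.0, 127.0, 267.0], 0.77)]
catch_pan [([282.0, 177.0, 144.0, 133.0], 0.78)]
shaft_1_mid [277. 178.] 0.84 [-0.055  0.003  0.018]
pan_grip [319. 186.] 0.97 [-0.136 -0.005  0.031]
catch_pan [262. 164.] 0.86 [ 0.001 -0.004  0.   ]
cam [-0.327 -0.073  0.215] floor z=.018; rows x
 -75  180 199 195 198 190 166 160  51  70 192 190 194 194 190  72
 -69  172 188 188 189 191 163 166  48  70 188 196 195 189 188 109
 -63  190 189 190 190 189 180 159  44  67 157 188 189 190 188 168
 -57  189 189 189 190 189 192 167  39  65 166 189 191 191 189 190
 -51  189 189 191 191 189 191 157  50  63 166 193 193 192 193 192
 -45  183 189 187 188 188 191 222 132  65 255 191 190 190 188 190
 -39  254 255 255 255 255 248 255 255 112 252 255 245
[... 1634 characters left out ...]
 141 140 139 141 139 141 142 141 142 141
  70   79 139 129 140 138 133 131 140 138 132 137 137 135 134 129
  65   78 127  88  91  86  91  90  82  89  87  83  91  85  84  86
  60   74 135  98  90  89  90  86  88 106 110 104  99 176 173 114
  55   91  90  98  88  88  94  88 110 105 107 109 109  66 144 136
  50  111  93 103  87  94  97 121 112 113 111 105 109  95 155 159
  45  113 103  96  85 102 108 109 112 117 112 112 109 104 149 120
  40  232 255 255 241 248 244 236 255 255 255 249 255 255 255 212
  35  236 188 191 189 191 190 190 190 191 193 190 193 189 191 226
  30  232 189 189 190 192 191 191 191 190 192 191 192 190 190 173
  25  231 189 188 189 189 190 191 190 191 191 192 190 192 191 176
```

The back of the pan is now clear and the shafts are at the front. I'll check from higher that both lie on the floor.

```bash
python3 -m pendant '[[[0,0,0],[-9,0,0],0],[[0,0,0],[-9,0,0],0],[[0,0,0],[-9,0,0],0],[[0,0,0],[-9,0,0],0],[[0,0,0],[-9,0,0],0],[[0,0,-4],[0,0,0],0],[[0,0,-3],[0,0,0],0],[[0,0,0],[0,0,0],0]]'
sed -i 's/^print(.plane x.*$/import sys;sys.exit()/' look.py; sed -i 's/-.075,.076,.006/-.075,.04,.004/; s/-.07,.071,.01)/-.05,.061,.008)/' look.py; python3 look.py
```

```text
clock: 38.12
tcp_pos: [0.4659, 0.188, 0.2001]
tool_rot: [0.003, -0.324, 0.946, 0.001]
force: [0.4, -0.3, -0.6]
gripper_width: 0.003
finger_force: 0.0
shaft_1_mid [([154.0, 180.0, 17.0, 69.0], 0.73)]
drum_port [([66.0, 167.0, 130.0, 323.0], 0.83)]
catch_pan [([178.0, 180.0, 159.0, 133.0], 0.95)]
pan_grip [223. 179.] 0.59 [-0.132 -0.001  0.031]
catch_pan [132. 173.] 0.64 [ 0.003 -0.003  0.   ]
cam [-0.235 -0.072  0.327] floor z=.018; rows x
 -75  115 123 126 118 109 115  36  49 110 123 122 126 127 117
 -71  116 114 118 115  96  99  35  46  98 118 119 122 115 119
 -67  113 114 119 114  98  94  36  47 101 112 117 116 116 114
 -63  113 116 115 117 100  96  39  48  97  90 117 117 119 116
 -59  116 111 110 123 168 207  29  39 182 143 106 112 109 109
 -55  252 252 253 252 254 248 247 254 254 253 253 252 253 253
 -51  178 194 205 211 209 209 223 219 199 197 112 193 205 226
 -47  183 184 141 217 171 213 219 207 216 207  98 209 130 183
 -43  185 185 146 155 152 153 154 154 154 154  81 148 150 187
 -39  186 187 140 154 151 154 153 154 154 152  79 148 189 189
 -35  181 183  99 149 146 148 150 149
[... 440 characters left out ...]
51 149 142 201 181
  -3  186 185 190 140 142 142 140 145 143 140 138 181 201 183
   1  183 185 185 190 186 190 188 188 187 186 186 184 203 184
   5  203 202 202 204 204 204 204 203 203 203 204 204 203 187
   9  203 204 202 203 205 205 205 205 205 205 202 201 201 184
  13  202 204 202 202 204 203 203 203 204 203 203 200 200 185
  17  200 202 200 201 201 203 203 201 200 205 202 203 200 184
  21  202 200 200 204 204 201 202 202 203 203 204 205 201 185
  25  204 185 194 210 209 207 206 209 207 209 207 203 212 190
  29   62  57  52  48  64  61  61  62  61  42  44  49  51  61
  33   90  91  88  91  93  91  90  92  92  93  93  81  86  92
  37   92  90  93  91  94  90  89  93  92  92  92  92  92  92
```

Both shafts lie side by side on the pan floor, at x ≈ -48…-33 and -31…0 mm. Last, I'll check the crank's resting height from the front at a low angle.

```bash
python3 -m pendant '[[[4.5,-2.2,2],[0,0,0],0],[[4.5,-2.2,2],[0,0,0],0],[[0,0,2],[9,0,0],0],[[0,0,0],[9,0,0],0],[[0,0,0],[9,0,0],0],[[0,0,0],[9,0,0],0],[[0,0,0],[9,0,0],0],[[0,0,0],[0,0,0],0]]'
sed -i '/^print(.cam/,$d' look.py; sed -i "/^for n in/d" look.py
cat >> look.py <<'E'
print('cam',cr(np.linalg.inv(Mi)[:3,3]))
print([(d,cr(at('wrist',d['centre'],.15,st))) for d in spotter.tip_of('wrist','crank_grip')])
for z in np.arange(.19,.108,-.003): print('%4d'%round(z*1000),''.join(val(.05,y,z) for y in np.arange(-.2,-.09,.008)))
E
python3 look.py
```

```text
clock: 39.52
tcp_pos: [0.4198, 0.0979, 0.136]
tool_rot: [0.123, -0.302, 0.873, -0.364]
force: [0.4, -0.3, 0.4]
gripper_width: -0.001
finger_force: 0.0
shaft_1_mid [310. 258.] 0.63 [-0.053  0.001  0.018]
pan_grip [358. 285.] 0.79 [-0.134 -0.006  0.031]
catch_pan [292. 241.] 0.58 [0.    0.003 0.   ]
catch_pan [334. 121.] 0.18 [-0.07  -0.149  0.   ]
cam [-0.283 -0.163  0.226]
[({'centre': [148.2, 128.5], 'confidence': 0.93}, array([ 0.052, -0.15 ,  0.15 ]))]
 190  139 140  41 139 142 141 143 176 174 162 160 161 106  84
 187  140 140 145 143 142 142 145 176 174 162 163 164 107  90
 184  142 139 139  27 142 145 142 174 174 162 162 159 106  87
 181  141 139 141 146 141 143 143 177 174 164 162 165 106  92
 178  143 138 141 139  32 143 142 177 173 165 162 163 105  91
 175  141 138 140 139 143 143 142 180 175 164 162 163 106  89
 172  140 139 142 141 141  77  32  93 171 108 162 165 106  89
 169  141 141 141 141 143 106  89 105  86  77 161 164 108  90
 166  139 140 140 142 144 144  71  99  86  80 163 158 108  91
 163  141 138 141 143 144 144  46 129 140 115 163 164 110  89
 160  139 139 139 13
[... 395 characters left out ...]
33  31  72  78 152
 139  233 236  30  23  12  10  22  22  19  14  14  69  77 141
 136  148 234 236 145 211 245 241 251 244 253 174 166  75 130
 133  151 150 234 238 143 205 239 240 196 162 199 244  75 110
 130  150 152 156 237 239 143 157 153 155 239 190 213  75 100
 127  152 153 154 148 237 237 159 188 242 222 132 209  75  85
 124  146 155 153 153 149 238 239 244 159 144 125 138  77  79
 121   91 134 154 152 152 191 180 142 146 146  80 136  73  76
 118   94  87 156 154 152 156 151 147 145 144  79 123  70  67
 115   93  96  96 155 153 155 149 144 147 147  67 121 128 124
 112   90  93  94  96 154 154 149 146 147 141  55 116 120 117
 109   90  89  93 101 130 154 147 147 117 108  94 120 118 203
```

The sleeve's centre shows at z ≈ 147 mm, so the port is straight down to within about 3°. Everything is in place and the arm is clear, so I'll hand in.

```bash
python3 -c "
from rig import arm
print(arm.hand_in())"
```

```text
the job is handed in; nothing more can be done
None
```

I handed the job in at about 40 s: the block stands upright about 20 cm from the mouth, the pan is home, the port faces down to within about 3°, and both shafts lie on the pan's floor. After cranking, one shaft was stacked on the other, so I pressed the pan handle briefly to roll it down. I also viewed 11 pictures, one over the limit of 10.

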